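# Ready the syringe pump: run the pusher up, then jog the plunger to the start line

### The job

Get the syringe pump on the clinic counter ready for an infusion. Squeeze the orange release tab on the pusher's grip and, keeping it squeezed, slide the pusher right up to the syringe's plunger without pushing the plunger in by hand, and let go so that the pusher locks onto the drive. Then tilt the blue spring-centred jog lever towards the syringe's nozzle and hold it there while the motor drives the plunger in, letting it spring back to the middle when the front edge of the black seal stands at the red line on the barrel; leave everything else on the counter where it is.

Things in the scene. Friction and masses are not known exactly. Their poses are not given: they have to be found in the camera images.
- pump: Syringe pump, fixed; case 180 (x) x 335 (y) x 70 mm. Origin on the counter; case spans x -90..90, y -190..145. +y: drive direction, from pusher to syringe nozzle; -x: operator's side; z up. Rear deck (x > -22) 70 mm high: guide rods (95 mm high) and a clamped 30 ml syringe (axis x 30, 105 mm high; barrel 24 dia, y 22..122). Front deck 51 mm high: display, lever. All but the grip is under 125 mm.
- pusher: Grey pusher block on the guide rods, 86 (x) x 32 (y) mm, its top 120 mm above the counter, with an upright grip on it (120 to 162 mm high, 28 mm along y). Slides only along the pump's y. Origin on its mid-line, 70 mm above the counter; axes as the pump's; front face at y +16. Tab out: geared to the drive, only creeps if forced. Tab squeezed 2 mm or more: slides with about 1 N.
- pusher_face (a point): Centre of the pusher's front (+y) steel face at the height of the syringe's axis (105 mm); this face meets the plunger's thumb disc.
- grip (a point): Middle of the pusher's grip, 140 mm above the counter; fingertips must stay above the block under it (120 mm). Pinch it across the pump's x: from here its fixed grey back ends at x +18 mm and the orange tab's outer face is at x -18 mm, so 36 mm wide at rest, 31 squeezed. Over 40 mm free on both sides.
- tab (a joint): Travel of the orange release tab (28 x 40 mm paddle on the operator's side of the grip), m: 0 out (locked), 0.005 fully squeezed towards +x. Sprung: 11 N to start, 15 N fully in; it springs out when let go.
- plunger: White plunger of the syringe, sliding along the pump's y inside the barrel, with a 29 mm thumb disc behind. Origin at the centre of the disc's rear face; axes as the pump's. It is stiff: it starts to move only when pushed with about 4 N and stays where it is left; it cannot be drawn back by the pusher.
- thumb_face (a point): Centre of the rear (-y) face of the plunger's thumb disc; the pusher's face meets it here. At the start the gap between them is 32 to 80 mm.
- seal (a point): Centre of the front (+y) face of the plunger's black rubber seal (22 mm dia., 8 mm long), seen through the clear barrel; 115 mm ahead of thumb_face.
- start_line (a point): Centre of the barrel at the red line (a 2.4 mm wide red ring around the clear barrel); axes as the pump's. The seal starts 20 to 38 mm short of it (at smaller y). The black graduations on the barrel are 5.4 mm apart.
- lever (a joint): Tilt of the jog lever, rad: 0 upright, positive with the knob leaning to the pump's +y (forward), range -0.42 to 0.42. Spring-centred: about 8 N at the knob holds it fully over. Past about 0.22 to 0.3 the motor drives the locked pusher that way, faster the farther it leans: some 1 to 4 mm/s at 0.32, 5 to 10 mm/s fully over, differing each time; let go, it stops at once.
- lever_knob (a point): Centre of the lever's blue knob, 40 mm above its pivot, which is 54 mm above the counter, on the operator's deck. The knob is 17 mm in diameter and 25 mm tall (80 to 105 mm above the counter when upright), on a 7 mm steel stem; at full tilt it has moved 16 mm.
- spare_syringe: Spare capped syringe lying on the counter in front of the pump, 125 x 20 x 18 mm; origin under its middle. Leave alone.
- pen: White and blue pen lying in front of the pump, 140 x 9 mm; origin under its middle. Leave alone.
- specimen_jar: Small specimen jar with red lid, 42 mm dia., 58 mm tall, standing at the pusher's end of the pump; origin under its middle. Leave alone.
- dropper: White dropper bottle with orange cap, 32 mm dia., 75 mm tall, standing behind the pump; origin under its middle. Leave alone.
- carton: White and blue carton, 32 x 46 x 85 mm, standing beyond the nozzle end of the pump; origin under its middle. Leave alone.
- tube_rack: White foam rack of blood tubes, 75 x 150 mm, 84 mm tall with the tubes; origin under its middle. Leave alone.
- calculator: Dark desk calculator, 150 x 105 x 25 mm, lying flat; origin under its middle. Leave alone.

How it is judged (in metres and radians):
On the way, in this order (a step that is already met when the one before it is completed fails the run):
1. with the release tab squeezed in by more than 2 mm, the pusher's face comes within 5 mm of the plunger's thumb disc (value of joint tab above 0.002 m and y of thumb_face in the frame of pusher_face below 0.005 m), for 0.1 s.
2. the pusher is let go there: tab out (under 1 mm), no finger on it, gap still under 6 mm (value of joint tab below 0.001 m and contact force between the fingers and pusher below 0.3 N and y of thumb_face in the frame of pusher_face below 0.006 m), for 0.2 s.
3. the jog lever is tilted forward by more than 0.22 rad and held (value of joint lever above 0.22 rad), for 0.4 s.
At the end, for the whole second after the job is handed in: The front face of the black seal is within 4 mm of the red start line along the barrel, the pusher's face rests against the plunger's thumb disc (gap under 2 mm), the release tab is out (under 1 mm), the jog lever stands upright (within 0.06 rad) and nothing on the pump moves (y of seal in the frame of start_line between -0.004 and 0.004 m and y of thumb_face in the frame of pusher_face below 0.002 m and value of joint lever between -0.06 and 0.06 rad and value of joint tab below 0.001 m and linear speed of each of plunger, pusher below 0.001 m/s); the robot touches nothing.
It fails at once if the plunger is pushed in by hand: moved over 4 mm from its start while fingers bear on the pusher or its tab (distance of thumb_face from where it was at the start of the episode above 0.004 m and contact force between the fingers and pusher above 1 N).
It fails at once if the fingers push on the plunger itself with more than 3 N (contact force between the fingers and plunger above 3 N).
It fails at once if one of the other things on the counter is moved by more than 20 mm (distance of any of spare_syringe, pen, specimen_jar, dropper, carton, tube_rack, calculator from where it was at the start of the episode above 0.02 m).
It also fails if it takes over 64 s, if anything falls off the work surface, if the arm or the gripper's body presses on something with over 40 N, if the wrist force passes 120 N, or if a joint passes its speed limit or range.

### The arm

A 6-joint arm with a two-finger parallel gripper is mounted at the origin on the work surface. World frame = base frame: x ahead of the robot, y to its left, z up, the work surface at z = 0. Lengths are in mm, angles in rad, forces in N, time in s.
With the tool pointing down it reaches from about 350 to 875 mm from the base axis. Payload 4.2 kg.
Tool frame: the origin (TCP) lies at the very end of the fingers, on their centre line; the grasp point (between the pads) lies 19 mm behind it; z points along the fingers, y is the direction in which the jaws open and shut (so a half turn about z gives the same grasp; the last joint's range is limited). The gripper opens to 85 mm and grips with 20 to 120 N. Pads are 22 mm wide; open, the fingers measure 114 mm over their backs; the gripper's body (76 mm by 85 mm) begins 54 mm behind the grasp point. The pads swing forward as they close: fully open they stand 13 mm farther back than shut.
Start: joints at [-1.017, 0.385, 0.008, 0, -1.194, -0.259], TCP at [181.609, -598.011, 231.312] pointing down, gripper open.
Joint ranges: [-3.14, 3.14], [-1.21, 2.06], [-1.07, 1.41], [-3.16, 2.05], [-2.99, -0.16], [-3.1, 3.1]. Speed limits (rad/s): [2.79, 2.79, 3.14, 3.14, 3.14, 3.14].

### API

Orientations are given as a unit quaternion [x, y, z, w].
In Python, from workcell import arm gives the robot as it stands.
- The arm moves only by the tool step_arm, never from a script. Its argument "increments" is a list of rows, each a list of 7 numbers: the turn, a rotation vector about the tool's x, y, z in rad, then the shift along the tool's x, y, z in mm, then the finger opening in mm, from 0 to 85.4. A call has exactly 5 rows; each row is the pose to reach, as a shift and turn from the pose measured when the call began, along the tool's axes at that moment; what a row does not reach only later rows make up. A row lasts 1/10 s, in which the tool goes at most 50 mm and 8.59 degrees, less where a joint would pass 70% of its speed; a pose out of reach is approached as far as the arm can. A call with a gripper value outside its range is refused whole. The fingers move at their own pace and stop on an object; the grip force is fixed at half the most. Time passes only in rows, so rows that repeat a pose let the fingers close, or fill a call up. It gives the time, the measured TCP pose, the force and the opening at its end, in the units of the state.
- arm.sense(): the state, without advancing time (a new reading comes with each control period).
- arm.read_camera(name): name is "scene" or "side" or "wrist"; returns (picture, depth): 420x560x3 uint8, blue, green, red; 420x560 float32, mm along the optical axis (not along the pixel's ray), 0 where there is no reading.
- arm.camera_params(name): a dict with "intrinsics" (3x3 intrinsics, pixels), "T" (4x4, takes a point from camera to world coordinates); the wrist camera has in their place "hand_eye" (4x4, takes a point from camera to tool coordinates, whose origin is the TCP and whose axes are the flange's). Camera axes: x right, y down, z forward; pixel columns grow to the right and rows downward; lengths in mm; the calibration is good to about 2 mm. A picture is of the moment at which its call begins: read the wrist's pose just before it. camera_params takes no time and is no camera call.
- arm.finish_job(): hands the job in, once; it reports no verdict.
The state is a dict: "t": time; "joint_pos": joint angles; "joint_velocities": joint speeds; "joint_efforts": joint torques, N m; "tool_pos": TCP position; "tcp_rot": TCP orientation; "ft_force": force on the tool from outside, world axes, zero at the start; "moment": the same for the moment, N m; "finger_gap": finger opening in mm.
Only numpy, scipy, OpenCV 4.12 (cv2) and the standard library are available. Lean on these libraries where they do the work, as an engineer would, in place of code of your own. Each camera call takes 0.05 s, during which the arm holds its last target. There are 200 camera calls.

## Working session

There is one attempt and no reset: what is moved stays moved. The work goes in short steps, Python scripts to look and compute and a tool call to move; the robot and the scene stay as the last step left them, time stands still between calls to the robot, and variables do not carry over. Pictures are saved under pics/ and viewed, about 8 in all and at most 12, crops included, and the job is handed in when it is done.

Besides the shell and the picture viewer there is one more tool, called after "Emit:" as name(argument=value, ...) on one line, values as JSON. step_arm: Moves the arm, as the interface text tells. Its arguments: {"type":"object","properties":{"increments":{"type":"array"}},"required":["increments"]}

```bash
ls; mkdir -p pics; python3 - <<'E'
from workcell import arm
import cv2,numpy as np
np.set_printoptions(precision=3,suppress=True)
s=arm.sense();print(s)
for n in("scene","side"):
    p,d=arm.read_camera(n);cv2.imwrite(f"pics/{n}.png",p);np.save(f"pics/{n}_d.npy",d);c=arm.camera_params(n);print(n,c["intrinsics"],c["T"])
c=arm.camera_params("wrist");print(c)
a=cv2.imread("pics/scene.png");b=cv2.imread("pics/side.png")
E
```

```text
pics
{'t': 0.0, 'joint_pos': array([-1.017,  0.386,  0.007, -0.001, -1.194, -0.259]), 'joint_velocities': array([-0.002,  0.001,  0.001,  0.001,  0.001, -0.   ]), 'joint_efforts': array([ -0.   , -39.229,  18.841,   4.186,  -0.005,   0.   ]), 'tool_pos': array([ 181.442, -597.464,  230.203]), 'tcp_rot': array([-0.147,  0.989,  0.001, -0.   ]), 'ft_force': array([ 0.682,  0.152, -0.149]), 'moment': array([ 0.013, -0.053, -0.025]), 'finger_gap': 85.36549890527984}
scene [[477.039   0.    278.131]
 [  0.    477.039 202.088]
 [  0.      0.      1.   ]] [[   0.606    0.597   -0.526 1230.813]
 [   0.795   -0.468    0.385 -434.896]
 [  -0.017   -0.652   -0.758 1060.716]
 [   0.       0.       0.       1.   ]]
side [[537.947   0.    281.438]
 [  0.    537.947 207.074]
 [  0.      0.      1.   ]] [[  -0.985   -0.121    0.124  388.515]
 [  -0.172    0.735   -0.656  960.281]
 [  -0.012   -0.667   -0.745 1179.408]
 [   0.       0.       0.       1.   ]]
{'intrinsics': array([[356.681,   0.   , 281.727],
       [  0.   , 356.681, 209.319],
       [  0.   ,   0.   ,   1.   ]]), 'hand_eye': array([[   0.002,   -0.951,   -0.31 ,   80.402],
       [   1.   ,    0.002,    0.   ,    0.487],
       [   0.   ,   -0.31 ,    0.951, -141.784],
       [   0.   ,    0.   ,    0.   ,    1.   ]])}
```

View pics/scene.png

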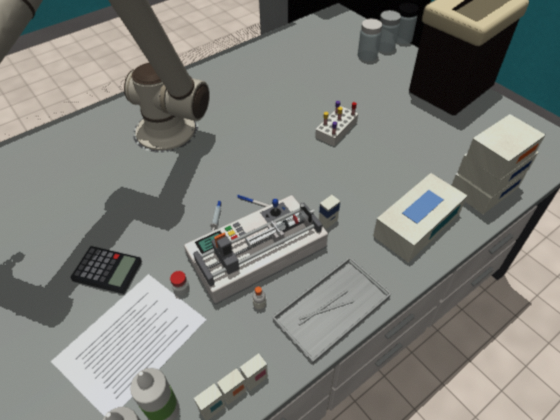

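View pics/side.png

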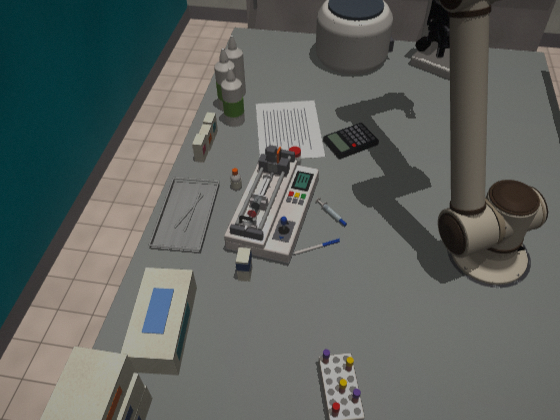

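The scene view shows the pump at about px (255,245) with its lever knob near (276,203). The side view shows the pump at (275,205) with the knob near (284,220) and the pusher near (275,160). I'll enlarge both next.

```bash
python3 - <<'E'
import cv2,numpy as np
a=cv2.imread("pics/scene.png")[190:305,175:345];b=cv2.imread("pics/side.png")[140:265,220:330]
a=cv2.resize(a,None,fx=2.6,fy=2.6,interpolation=2);b=cv2.resize(b,None,fx=3,fy=3,interpolation=2)
o=np.zeros((380,800,3),np.uint8);o[:a.shape[0],:a.shape[1]]=a;o[:b.shape[0],450:450+b.shape[1]]=b;cv2.imwrite("pics/c1.png",o)
E
cat > h.py <<'E'
import cv2,numpy as np
from scipy.spatial.transform import Rotation as R
from workcell import arm
np.set_printoptions(precision=2,suppress=True)
def cam(n,s=None):
    c=arm.camera_params(n)
    if n!="wrist": return c["intrinsics"],c["T"]
    T=np.eye(4);T[:3,:3]=R.from_quat(s["tcp_rot"]).as_matrix();T[:3,3]=s["tool_pos"]
    return c["intrinsics"],T@c["hand_eye"]
def ray(K,T,uv):
    d=T[:3,:3]@np.linalg.solve(K,[uv[0],uv[1],1.]);return T[:3,3],d/np.linalg.norm(d)
def onz(K,T,uv,z):
    o,d=ray(K,T,uv);return o+d*(z-o[2])/d[2]
def tri(a,b):
    (o1,d1),(o2,d2)=a,b
    t=np.linalg.lstsq(np.c_[d1,-d2],o2-o1,rcond=None)[0]
    p,q=o1+t[0]*d1,o2+t[1]*d2;return (p+q)/2,np.linalg.norm(p-q)
def cloud(K,T,d):
    v,u=np.mgrid[:d.shape[0],:d.shape[1]]
    p=np.stack([(u-K[0,2])/K[0,0]*d,(v-K[1,2])/K[1,1]*d,d],-1)
    return p@T[:3,:3].T+T[:3,3]
def blob(img,lo,hi,box=None,n=1):
    m=cv2.inRange(cv2.cvtColor(img,cv2.COLOR_BGR2HSV),lo,hi)
    if box: k=np.zeros_like(m);x0,y0,x1,y1=box;k[y0:y1,x0:x1]=255;m&=k
    _,_,st,ce=cv2.connectedComponentsWithStats(m)
    i=np.argsort(-st[1:,4])[:n]+1;return [(ce[j],st[j]) for j in i]
E
python3 - <<'E'
from h import *
P={}
for n,bx in(("scene",(175,185,345,310)),("side",(215,135,335,270))):
    K,T=cam(n);im=cv2.imread(f"pics/{n}.png");d=np.load(f"pics/{n}_d.npy")
    W=cloud(K,T,d);m=np.zeros(d.shape,bool);m[bx[1]:bx[3],bx[0]:bx[2]]=1
    P[n]=W
    for zl,zh in((47,55),(65,74),(115,124),(130,165)):
        k=m&(W[...,2]>zl)&(W[...,2]<zh);p=W[k][:,:2].astype(np.float32)
        print(n,zl,len(p),cv2.minAreaRect(p) if len(p)>4 else '')
    k=m&(W[...,2]>35);p=W[k][:,:2]
    print("all",cv2.minAreaRect(p.astype(np.float32)))
    for nm,lo,hi in(("blue",(105,120,40),(130,255,255)),("orange",(5,150,100),(18,255,255)),("red",(0,150,60),(4,255,255))):
        for c,s in blob(im,lo,hi,bx,4): print(nm,c,s,W[int(round(c[1])),int(round(c[0]))])
E
```

```text
scene 47 1751 ((632.875244140625, -45.158660888671875), (481.4820251464844, 245.33572387695312), 84.03111267089844)
scene 65 2186 ((648.2335815429688, -16.181610107421875), (181.71482849121094, 419.1702575683594), 1.0360115766525269)
scene 115 316 ((630.4696044921875, -39.58305358886719), (255.9617462158203, 84.07386016845703), 84.10252380371094)
scene 130 255 ((618.8240966796875, -150.86294555664062), (27.987857818603516, 39.36192321777344), 83.0560531616211)
all ((789.5272216796875, -238.8670654296875), (385.6189270019531, 885.4032592773438), 42.51362609863281)
blue [244.91 198.21] [238 195  14   7  34] [427.98  31.67   8.65]
blue [274.85 201.81] [273 199   5   7  27] [559.93  44.97 101.85]
blue [333.71 209.86] [330 207   8   7  14] [654.47 173.05  63.04]
blue [218.82 203.09] [218 201   3   5  11] [401.41 -41.07  14.15]
orange [257.64 289.64] [255 287   6   7  33] [ 733.68 -137.23   73.45]
orange [219.08 235.73] [215 234  10   5  26] [ 601.4  -150.45  157.13]
red [179.04 277.64] [175 271  10  14 116] [ 578.72 -265.59   56.22]
red [233.78 236.89] [232 236   5   3   9] [556.45 -88.57
[... 578 characters left out ...]
78515625)
all ((575.328125, 344.7412109375), (262.0284423828125, 1259.560791015625), 5.131040096282959)
blue [328.51 242.62] [323 240  12   6  37] [430.39  43.08  13.61]
blue [283.39 219.68] [281 217   6   7  31] [555.16  56.67 102.72]
blue [280.75 237.25] [280 237   3   2   4] [558.09  74.07  52.11]
orange [234.37 169.74] [232 168   6   4  19] [ 733.62 -130.47   78.26]
orange [278.36 150.  ] [277 147   4   7  14] [ 603.72 -145.32  162.34]
red [295.27 150.18] [289 147  12  10  62] [ 573.4  -263.79   61.04]
red [290.65 193.41] [289 192   5   4  17] [557.43 -88.79  53.67]
red [253.  211.5] [253 211   1   2   2] [634.72  57.41 120.76]
red [249. 211.] [249 211   1   1   1] [646.62  52.87 117.47]
```

View pics/c1.png

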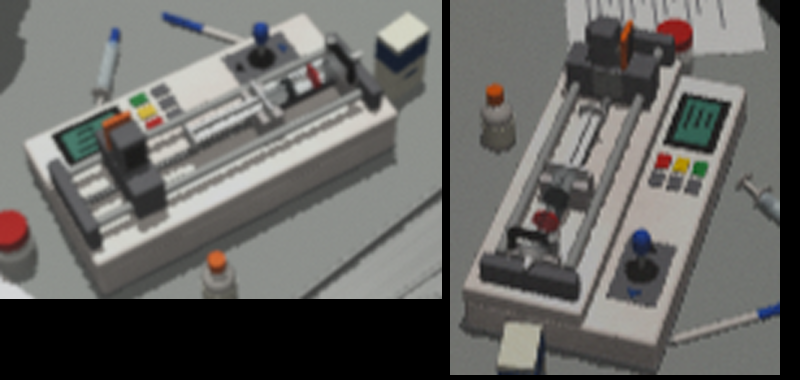

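The crops show the orange tab on the operator's side (world -x) and the pusher at the -y end. The red ring and black seal are near the clamp, and the lever is at +y. The pump's yaw is about -6°. Next I'll move over it for a wrist view.

```bash
cat >> h.py <<'E'
def plan(pos,yang,s=None):
    "tool shift/turn for TCP at pos, pointing down with tool y at world angle yang"
    s=s or arm.sense();M=R.from_quat(s["tcp_rot"]).as_matrix()
    y=np.array([np.cos(yang),np.sin(yang),0]);z=np.array([0,0,-1.]);G=np.c_[np.cross(y,z),y,z]
    return R.from_matrix(M.T@G).as_rotvec(),M.T@(np.array(pos)-s["tool_pos"])
E
python3 -c "
from h import *
print(plan((605,-40,270),3.037))"
```

```text
(array([ 0.  ,  0.  , -1.17]), array([-567.2 ,  410.59,  -38.92]))
```

Emit:
step_arm(increments=[[0,0,-0.15,-40,29,-20,85],[0,0,-0.3,-80,58,-39,85],[0,0,-0.45,-120,87,-39,85],[0,0,-0.6,-160,116,-39,85],[0,0,-0.75,-200,145,-39,85]])

```text
t: 0.6
tool_pos: [329.0, -402.2, 269.5]
tcp_rot: [-0.501, 0.865, 0.001, 0.0]
ft_force: [0.6, -0.9, 0.4]
finger_gap: 84.8
```

```bash
python3 -c "
from h import *
print(plan((605,-40,270),3.037),arm.sense()['joint_pos'])"
```

```text
(array([ 0.  ,  0.  , -0.42]), array([-451.44,  -59.36,    0.06])) [-0.57  0.18 -0.18 -0.   -1.21  0.05]
```

Emit:
step_arm(increments=[[0,0,-0.1,-48,-6,0,85],[0,0,-0.2,-96,-12,0,85],[0,0,-0.3,-144,-18,0,85],[0,0,-0.4,-192,-24,0,85],[0,0,-0.42,-240,-31,0,85]])

```text
t: 1.1
tool_pos: [475.8, -207.4, 269.7]
tcp_rot: [-0.672, 0.741, 0.001, 0.0]
ft_force: [0.7, -0.5, 0.3]
finger_gap: 85.2
```

```bash
python3 -c "
from h import *
print(plan((605,-40,270),3.037),arm.sense()['joint_pos'])"
```

```text
(array([0.  , 0.  , 0.01]), array([-179.24, -112.21,   -0.05])) [-0.1   0.18 -0.18 -0.   -1.21  0.  ]
```

Emit:
step_arm(increments=[[0,0,0,-40,-25,0,85],[0,0,0.01,-80,-50,0,85],[0,0,0.01,-120,-75,0,85],[0,0,0.01,-160,-100,0,85],[0,0,0.01,-179,-112,0,85]])

```text
t: 1.6
tool_pos: [606.3, -37.1, 268.8]
tcp_rot: [-0.669, 0.743, 0.002, 0.0]
ft_force: [-0.4, -0.2, -0.2]
finger_gap: 84.8
```

```bash
python3 - <<'E'
from h import *
s=arm.sense();p,d=arm.read_camera("wrist");print(s['tool_pos'],s['joint_velocities'],s['tcp_rot'])
s=arm.sense();print(s['tool_pos'],s['joint_velocities'])
s=arm.sense();p,d=arm.read_camera("wrist")
cv2.imwrite("pics/w1.png",p);np.savez("pics/w1.npz",d=d,pos=s['tool_pos'],rot=s['tcp_rot'])
cv2.imwrite("pics/w1b.png",cv2.resize(p,(800,600),interpolation=2))
E
```

```text
[606.29 -37.12 268.76] [ 0.23  0.2   0.28  0.   -0.11 -0.23] [-0.67  0.74  0.    0.  ]
[607.58 -35.84 268.3 ] [-0.05 -0.03 -0.06 -0.   -0.    0.05]
```

View pics/w1b.png

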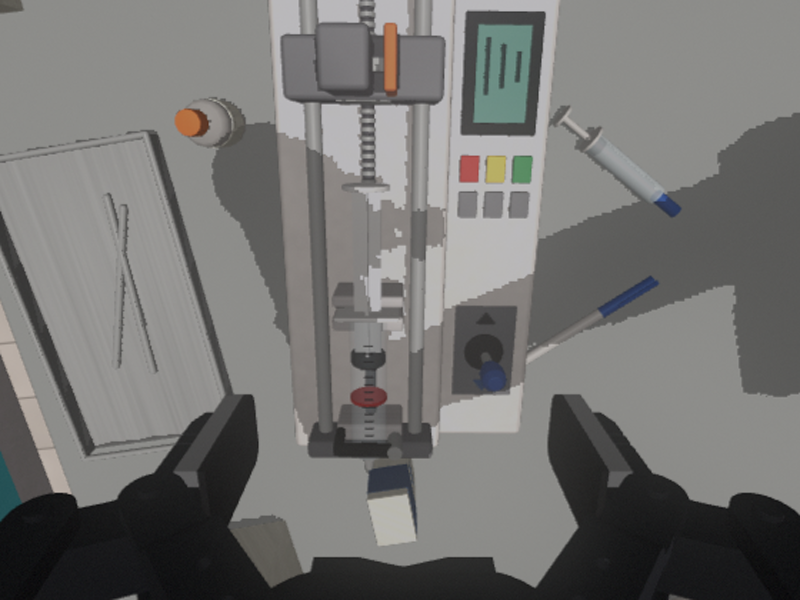

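The wrist view (800x600) shows:
- the grip at (343,58) and the tab at (391,58)
- the thumb disc at (366,187), the seal at about (368,360) and the red ring at (369,397)
- the knob at (492,376) over its pivot at (484,352)

Next I'll turn these into positions.

```bash
python3 - <<'E'
from h import *
f=np.load("pics/w1.npz");s=dict(tool_pos=f['pos'],tcp_rot=f['rot']);K,T=cam("wrist",s);im=cv2.imread("pics/w1.png");d=f['d'];W=cloud(K,T,d)
print("cam",T[:3,3])
k=1.4286
for nm,lo,hi,z,bx in(("ring",(0,120,60),(8,255,255),105,(235,265,285,292)),("knob",(105,100,40),(130,255,255),94,(320,230,370,290)),("tab",(5,150,100),(18,255,255),160,(260,0,290,75))):
    c,st=blob(im,lo,hi,bx)[0];print(nm,c,st,onz(K,T,c,z),W[int(c[1]),int(c[0])])
ring=blob(im,(0,120,60),(8,255,255),(235,265,285,292))[0][0]
g=cv2.cvtColor(im,cv2.COLOR_BGR2GRAY)
# gray profile down the axis & zoom for disc and seal
for v in range(124,138): print(v,g[v,236:280:2])
for v in range(236,268): print(v,g[v,240:276:2])
kn,sk=blob(im,(105,100,40),(130,255,255),(320,230,370,290))[0]
st=blob(cv2.imread("pics/scene.png"),(105,120,40),(130,255,255),(270,195,282,210))[0][0]
sd=blob(cv2.imread("pics/side.png"),(105,120,40),(130,255,255),(278,215,290,226))[0][0]
r=[ray(K,T,kn),ray(*cam("scene"),st),ray(*cam("side"),sd)]
print("knob tri",tri(r[0],r[1]),tri(r[0],r[2]),tri(r[1],r[2]))
# grip top (z~162) and block front edge
m=(W[...,2]>150)&(W[...,2]<170);m[90:]=0
print("griptop",cv2.minAreaRect(W[m][:,:2].astype(np.float32)),np.median(W[m][:,2]))
m=(W[...,2]>110)&(W[...,2]<128);m[90:]=0
print("block",cv2.minAreaRect(W[m][:,:2].astype(np.float32)),np.median(W[m][:,2]))
m=(W[...,2]>45)&(W[...,2]<57);m[:, :300]=0;m[:,385:]=0
print("deck",np.median(W[m][:,2]),cv2.minAreaRect(W[m][:,:2].astype(np.float32)))
E
```

```text
cam [ 598.64 -115.18  409.89]
ring [258.16 282.3 ] [246 279  24   6  44] [638.43  56.05 105.  ] [636.95  48.92 117.13]
knob [345.77 265.48] [339 259  14  14 141] [551.87  52.57  94.  ] [553.89  47.29 102.85]Traceback (most recent call last):
  File "<stdin>", line 6, in <module>
IndexError: list index out of range
```

```bash
python3 - <<'E'
from h import *
f=np.load("pics/w1.npz");s=dict(tool_pos=f['pos'],tcp_rot=f['rot']);K,T=cam("wrist",s);im=cv2.imread("pics/w1.png");d=f['d'];W=cloud(K,T,d)
hsv=cv2.cvtColor(im,cv2.COLOR_BGR2HSV);print("tabpix",hsv[40,270:278].tolist());print("ringpix",hsv[268:290:2,258].tolist())
for nm,lo,hi,z,bx in(("ring",(0,60,40),(12,255,255),105,(240,264,280,292)),("ring2",(170,60,40),(180,255,255),105,(240,264,280,292)),("tab",(3,120,60),(20,255,255),160,(262,0,285,75))):
    for c,st in blob(im,lo,hi,bx):print(nm,c,st,onz(K,T,c,z),onz(K,T,(st[0]+(st[2]-1)/2,st[1]+(st[3]-1)/2),z))
g=cv2.cvtColor(im,cv2.COLOR_BGR2GRAY)
for v in range(126,137): print(v,g[v,236:276:2])
for v in range(240,264): print(v,g[v,242:276:2])
kn=np.array([345.77,265.48])
st=blob(cv2.imread("pics/scene.png"),(105,120,40),(130,255,255),(270,195,282,210))[0][0]
sd=blob(cv2.imread("pics/side.png"),(105,120,40),(130,255,255),(278,215,290,226))[0][0]
r=[ray(K,T,kn),ray(*cam("scene"),st),ray(*cam("side"),sd)]
print("knob tri",tri(r[0],r[1]),tri(r[0],r[2]),tri(r[1],r[2]))
for nm,z0,z1,u0,u1,v1 in(("griptop",150,172,200,300,70),("block",112,128,190,320,80),("deck",46,56,300,385,310)):
    m=(W[...,2]>z0)&(W[...,2]<z1);m[v1:]=0;m[:,:u0]=0;m[:,u1:]=0
    print(nm,m.sum(),np.median(W[m][:,2]),cv2.minAreaRect(W[m][:,:2].astype(np.float32)),np.argwhere(m).min(0),np.argwhere(m).max(0))
E
```

```text
tabpix [[11, 146, 177], [12, 144, 179], [12, 142, 180], [12, 140, 180], [12, 142, 180], [12, 142, 180], [11, 144, 175], [9, 127, 131]]
ringpix [[110, 9, 81], [179, 58, 97], [179, 95, 107], [0, 52, 64], [0, 98, 107], [179, 97, 103], [179, 81, 79], [179, 108, 109], [1, 129, 93], [110, 9, 84], [105, 6, 82]]
ring [257.1  279.71] [245 272  26  13 112] [639.1   53.15 105.  ] [638.49  51.36 105.  ]
ring2 [258.13 276.53] [247 271  23  12 158] [637.69  49.85 105.  ] [637.81  49.81 105.  ]
tab [272.97  39.62] [269  16   9  48 422] [ 600.47 -147.25  160.  ] [ 600.44 -147.32  160.  ]
126 [135 136 135 135 136 135 134 135 124  95  97  97  93  89 131 135 176 184
 184 184]
127 [136 135 135 133 133 132 130 130 121  99 105 105 100  90 129 133 171 181
 184 183]
128 [136 136 130 117 116 108 101 100 101 101 101 101 101 102 120 120 139 158
 178 184]
129 [136 135 105 101 102 101 100 101 102 101 102 102 103 102 102 102 103 108
 140 184]
130 [135 135 109 108 107 105 115 121 118 117 117 118 117 121 122 121 120 133
 131 184]
131 [136 134 109 117 122 126 163 172 168 166 166 166 166 172 172 171 167 152
 141 184]
[... 2168 characters left out ...]
35  70  70  68  78 134 136 132 127 131 130]
knob tri (array([551.8 ,  51.69,  92.21]), np.float64(3.2548741469245996)) (array([553.78,  50.88,  97.72]), np.float64(2.7637579972898476)) (array([555.07,  48.61,  95.16]), np.float64(1.1651479138692598))
griptop 2356 160.6525102681536 ((615.8203735351562, -148.7023468017578), (27.81884765625, 38.46458435058594), 83.73335266113281) [ 16 220] [ 64 279]
block 3116 119.00478861001503 ((615.92138671875, -148.5052490234375), (32.33637237548828, 86.13623809814453), 83.58252716064453) [ 24 196] [ 71 311]
deck 18645 50.961839280132665 ((542.2252197265625, -30.846084594726562), (313.2755432128906, 66.49656677246094), 83.55931854248047) [  0 307] [303 384]
```

```bash
python3 - <<'E'
from h import *
f=np.load("pics/w1.npz");s=dict(tool_pos=f['pos'],tcp_rot=f['rot']);K,T=cam("wrist",s)
a=np.radians(-6.4);X=np.array([np.cos(a),np.sin(a)]);Y=np.array([-X[1],X[0]])
def q(n,u,v,z): p=onz(K,T,(u,v),z);print(n,p,"along",p[:2]@Y,"across",p[:2]@X)
q("disc bot",256,128,90.5);q("disc top",256,131.2,119.5);q("disc c",256,129.6,105)
q("seal front top",258,258.7,116);q("ring top lo",258.5,284.7,117.5);q("ring c",258.5,277.7,105);q("ring bot",258.5,271,93)
for n,p in(("block",(615.9,-148.6)),("knob",(553,51.5)),("knobtri2",(555,49))): print(n,np.array(p)@Y,np.array(p)@X)
q("pivot",484/1.4286,352/1.4286,54)
print(plan((616,-148.6,150),np.pi+a))
E
```

```text
disc bot [623.5  -87.57  90.5 ] along -17.522979583023453 across 629.3766235295957
disc top [621.55 -87.59 119.5 ] along -17.76054248671105 across 627.4450185014542
disc c [622.54 -87.52 105.  ] along -17.581019482631017 across 628.4116078041701
seal front top [634.17  25.84 116.  ] along 96.36736199482041 across 627.3393179589727
ring top lo [636.79  51.56 117.5 ] along 122.22400061520725 across 627.0736623816323
ring c [637.49  51.14 105.  ] along 121.88359731263951 across 627.8180860902852
ring bot [638.11  50.28  93.  ] along 121.09399897130336 across 628.5277511621371
block -79.02019744138876 628.6259447368712
knob 112.8213673468687 543.8130092871841
knobtri2 110.55988541337986 546.079217456021
pivot [552.44  49.98  54.  ] along 111.24334047483595 across 543.4237511286044
(array([0.  , 0.  , 0.01]), array([109.57, -21.89, 118.06]))
```

Checks agree: the block measures 86x32 at height 119, the grip 38x28, and disc to seal comes to about 114 mm. The gap is about 45 mm and the seal is about 24.5 mm short of the line. I'll go over the grip and down.

```bash
python3 -c "
from h import *
print(plan((618.4,-148.9,128),np.pi-0.1117),arm.sense()['tool_pos'])"
```

```text
(array([0.  , 0.  , 0.01]), array([109.66, -24.37, 140.05])) [606.01 -37.62 268.35]
```

Emit:
step_arm(increments=[[0,0,0.01,45,-10,0,85],[0,0,0.01,88,-19,0,85],[0,0,0.01,109.7,-24.4,5,85],[0,0,0.01,109.7,-24.4,40,85],[0,0,0.01,109.7,-24.4,80,85]])

```text
t: 2.2
tool_pos: [618.6, -151.0, 188.6]
tcp_rot: [-0.664, 0.747, 0.001, 0.001]
ft_force: [0.4, -0.0, -0.9]
finger_gap: 85.0
```

```bash
python3 - <<'E'
from h import *
s=arm.sense();p,d=arm.read_camera("wrist");cv2.imwrite("pics/w2.png",p)
s=arm.sense();print(s['tool_pos'],s['ft_force'],plan((618.4,-148.9,128),np.pi-0.1117))
cv2.imwrite("pics/w2b.png",p)
E
```

```text
[ 613.43 -149.53  179.17] [-2.93  0.11 -6.31] (array([ 0.02,  0.  , -0.01]), array([-1.  , -5.7 , 51.09]))
```

View pics/w2b.png

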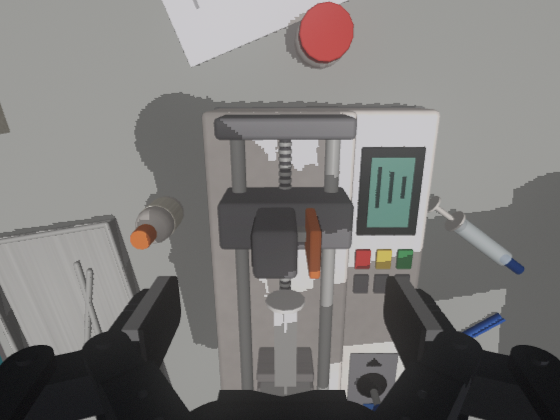

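The view shows the grip at u 255–320 midway between the pads (178 and 388), so it is aligned. I'll re-read the pose before the last descent, since the last reading looked like a transient.

```bash
python3 - <<'E'
from h import *
arm.read_camera("scene");s=arm.sense();print(s['tool_pos'],s['tcp_rot'],s['ft_force'],s['joint_velocities'],plan((618.4,-148.9,128),np.pi-0.1117))
E
```

```text
[ 613.75 -149.54  181.66] [-0.66  0.75  0.01 -0.  ] [-1.21  0.38 -0.38] [ 0.01 -0.05  0.11  0.06 -0.06 -0.  ] (array([ 0.02,  0.  , -0.01]), array([-1.04, -5.45, 53.58]))
```

Emit:
step_arm(increments=[[0.02,0,-0.01,-1,-5.5,10,85],[0.02,0,-0.01,-1,-5.5,24,85],[0.02,0,-0.01,-1,-5.5,38,85],[0.02,0,-0.01,-1,-5.5,47,85],[0.02,0,-0.01,-1,-5.5,50,85]])

```text
t: 2.8
tool_pos: [618.2, -149.0, 131.1]
tcp_rot: [-0.668, 0.744, 0.0, 0.002]
ft_force: [-0.1, -0.0, -0.2]
finger_gap: 84.9
```

```bash
python3 - <<'E'
from h import *
arm.read_camera("scene");s=arm.sense();print(s['tool_pos'],s['tcp_rot'],s['ft_force'],s['joint_velocities'],plan((618.4,-148.9,128),np.pi-0.1117))
E
```

```text
[ 618.26 -149.    131.1 ] [-0.67  0.74  0.    0.  ] [ 0.1  -0.44 -0.18] [ 0.   -0.01  0.01  0.   -0.01  0.  ] (array([-0.,  0.,  0.]), array([-0.11, -0.12,  3.1 ]))
```

Well aligned. I'll go down 2 mm and close on the grip.

Emit:
step_arm(increments=[[0,0,0,0,0,2,60],[0,0,0,0,0,2,40],[0,0,0,0,0,2,25],[0,0,0,0,0,2,20],[0,0,0,0,0,2,20]])

```text
t: 3.35
tool_pos: [619.9, -149.3, 130.5]
tcp_rot: [-0.668, 0.744, -0.001, 0.002]
ft_force: [6.1, 0.4, 3.2]
finger_gap: 28.0
```

Emit:
step_arm(increments=[[0,0,0,0,0,0,20],[0,0,0,0,0,0,20],[0,0,0,0,0,0,20],[0,0,0,0,0,0,20],[0,0,0,0,0,0,20]])

```text
t: 3.85
tool_pos: [619.9, -149.2, 130.5]
tcp_rot: [-0.668, 0.744, -0.001, 0.002]
ft_force: [5.1, -1.6, 0.8]
finger_gap: 28.2
```

The fingers are held at 28 mm, so the grip is squeezed. I'll slide along -tool x, which is pump +y.

Emit:
step_arm(increments=[[0,0,0,-5,0,0,20],[0,0,0,-12,0,0,20],[0,0,0,-20,0,0,20],[0,0,0,-27,0,0,20],[0,0,0,-32,0,0,20]])

```text
t: 4.35
tool_pos: [623.5, -117.5, 130.5]
tcp_rot: [-0.668, 0.744, -0.002, 0.002]
ft_force: [6.0, -1.9, -0.2]
finger_gap: 28.2
```

```bash
python3 - <<'E'
from h import *
arm.read_camera("scene");s=arm.sense();print(s['tool_pos'],s['ft_force'],s['finger_gap'])
p,d=arm.read_camera("wrist");cv2.imwrite("pics/w3.png",cv2.resize(p[150:400,150:430],None,fx=2,fy=2))
K,T=cam("wrist",s);W=cloud(K,T,d);np.savez("pics/w3.npz",d=d,pos=s['tool_pos'],rot=s['tcp_rot']);cv2.imwrite("pics/w3f.png",p)
a=np.radians(-6.4);Y=np.array([-np.sin(a),np.cos(a)]);print("tcp along",s['tool_pos'][:2]@Y)
E
```

```text
[ 623.62 -116.8   130.52] [ 5.3  -0.04 -0.54] 28.134639282941837
tcp along -46.55827865123828
```

View pics/w3.png

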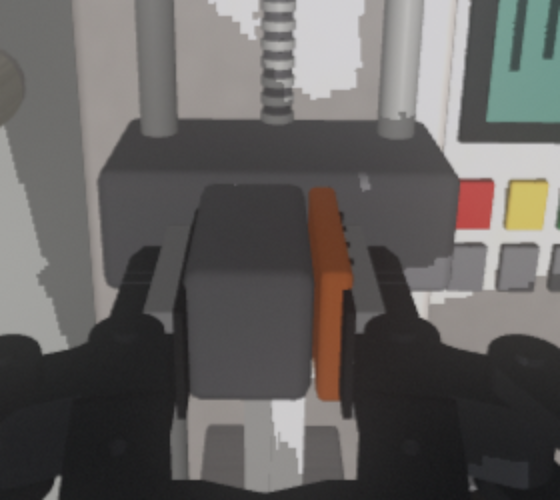

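The view shows both pads on the grip and the orange tab held against it. The kinematics put the remaining gap at about 13 mm, so I'll slide 11.3 more.

Emit:
step_arm(increments=[[0,0,0,-4,0,0,20],[0,0,0,-8,0,0,20],[0,0,0,-10.5,0,0,20],[0,0,0,-11.3,0,0,20],[0,0,0,-11.3,0,0,20]])

```text
t: 4.95
tool_pos: [624.9, -105.7, 130.5]
tcp_rot: [-0.668, 0.744, -0.002, 0.002]
ft_force: [4.7, -0.3, 0.2]
finger_gap: 27.6
```

```bash
python3 - <<'E'
from h import *
a=np.radians(-6.4);Y=np.array([-np.sin(a),np.cos(a)])
for i in range(4):
    p,d=arm.read_camera(("side","scene")[i%2]);cv2.imwrite(f"pics/e{i%2}.png",p)
    s=arm.sense();print(s['tool_pos'],s['ft_force'],s['finger_gap'],s['tool_pos'][:2]@Y)
a_=cv2.resize(cv2.imread("pics/e0.png")[140:250,230:310],None,fx=5,fy=5,interpolation=2);b_=cv2.resize(cv2.imread("pics/e1.png")[195:275,195:320],None,fx=3,fy=3,interpolation=2)
o=np.zeros((550,800,3),np.uint8);o[:550,:400]=a_;o[:240,420:795]=b_;cv2.imwrite("pics/c2.png",o)
E
```

```text
[ 624.91 -105.75  130.52] [ 5.39 -0.77  0.97] 28.196777462430333 -35.43564910011921
[ 624.91 -105.76  130.52] [ 6.43 -0.59  0.59] 28.037701855256095 -35.44213457719985
[ 624.91 -105.74  130.51] [ 5.55 -0.01 -0.62] 28.00260110711754 -35.42330616605342
[ 624.91 -105.77  130.49] [ 5.36  0.04 -0.16] 28.39091285909177 -35.448713678454624
```

View pics/c2.png

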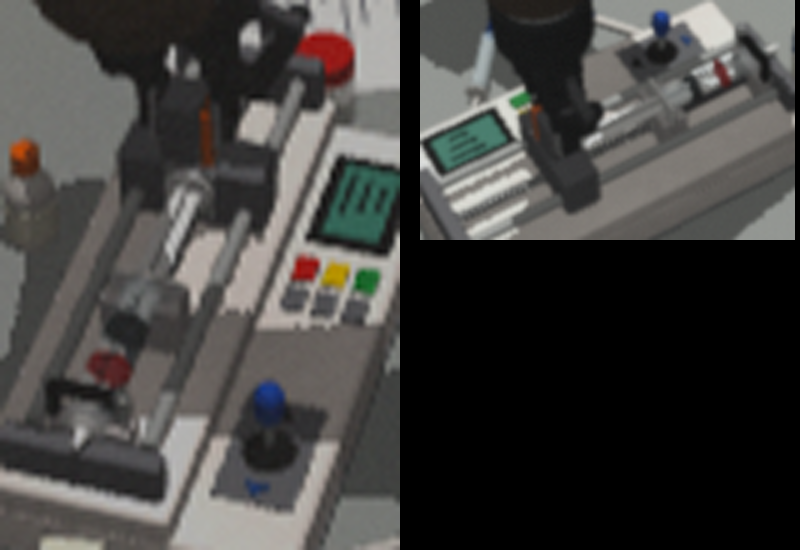

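The side crop shows the thumb disc at the pusher's face, with an estimated gap of 1.7 mm. I'll add a 1 mm nudge and watch the force.

Emit:
step_arm(increments=[[0,0,0,-0.5,0,0,20],[0,0,0,-1,0,0,20],[0,0,0,-1,0,0,20],[0,0,0,-1,0,0,20],[0,0,0,-1,0,0,20]])

```text
t: 5.65
tool_pos: [625.0, -105.1, 130.5]
tcp_rot: [-0.668, 0.744, -0.002, 0.002]
ft_force: [4.9, -1.1, 0.1]
finger_gap: 27.8
```

```bash
python3 - <<'E'
from h import *
a=np.radians(-6.4);Y=np.array([-np.sin(a),np.cos(a)]);F=[]
for i in range(3): arm.read_camera("side");s=arm.sense();F.append(s['ft_force'])
print(np.mean(F,0),s['tool_pos'][:2]@Y)
E
```

```text
[ 4.9  -1.6  -0.09] -34.768887747082466
```

Emit:
step_arm(increments=[[0,0,0,0,0,0,45],[0,0,0,0,0,0,85],[0,0,0,0,0,0,85],[0,0,0,0,0,0,85],[0,0,0,0,0,0,85]])

```text
t: 6.3
tool_pos: [625.3, -105.0, 130.8]
tcp_rot: [-0.668, 0.744, -0.002, 0.003]
ft_force: [0.3, -1.1, -0.4]
finger_gap: 84.6
```

Emit:
step_arm(increments=[[0,0,0,0,0,-15,85],[0,0,0,0,0,-45,85],[0,0,0,0,0,-85,85],[0,0,0,0,0,-120,85],[0,0,0,0,0,-130,85]])

```text
t: 6.8
tool_pos: [626.5, -105.4, 266.3]
tcp_rot: [-0.668, 0.744, -0.005, 0.006]
ft_force: [-0.3, 0.1, 0.1]
finger_gap: 84.7
```

```bash
python3 - <<'E'
from h import *
arm.read_camera("side");arm.read_camera("side");s=arm.sense();print(s['tool_pos'],s['ft_force'])
p,d=arm.read_camera("wrist");cv2.imwrite("pics/w4.png",p);np.savez("pics/w4.npz",d=d,pos=s['tool_pos'],rot=s['tcp_rot'])
E
```

```text
[ 625.37 -105.08  263.08] [0.36 0.43 0.17]
```

View pics/w4.png

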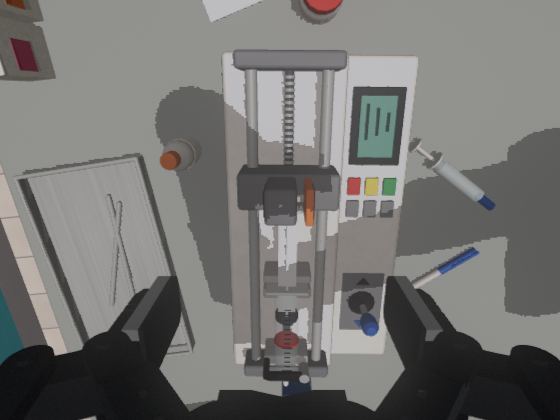

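The tab is out, and the pusher (rows 168–208) sits against the disc. I'll measure the pusher, seal, ring and knob from this view, then approach the lever from its -y side.

```bash
cat >> h.py <<'E'
A=np.radians(-6.4);X=np.array([np.cos(A),np.sin(A)]);Y=np.array([-X[1],X[0]])
def seal(im,K,T,u0=270,u1=305,v0=295,v1=362):
    "seal front top edge and ring centre along pump y, from the wrist view"
    hsv=cv2.cvtColor(im,cv2.COLOR_BGR2HSV);b=np.zeros(im.shape[:2],np.uint8);b[v0:v1,u0:u1]=255
    r=(cv2.inRange(hsv,(0,50,40),(10,255,255))|cv2.inRange(hsv,(170,50,40),(180,255,255)))&b
    n,l,st,c=cv2.connectedComponentsWithStats(r);i=1+np.argmax(st[1:,4]);x,y,w,h,_=st[i]
    rc=onz(K,T,(x+(w-1)/2,y+(h-1)/2),105)
    k=cv2.inRange(hsv,(0,0,0),(180,255,85))&b;k[y:]=0
    rows=np.flatnonzero((k>0).sum(1)>=7);sv=rows.max() if len(rows) else -1
    sf=onz(K,T,(x+w/2,sv+.5),116)
    print("ring",st[i],rc[:2]@Y,rc[:2]@X,"seal rows",rows,sf[:2]@Y);return rc[:2]@Y-sf[:2]@Y
E
python3 - <<'E'
from h import *
f=np.load("pics/w4.npz");s=dict(tool_pos=f['pos'],tcp_rot=f['rot']);K,T=cam("wrist",s);im=cv2.imread("pics/w4.png");W=cloud(K,T,f['d'])
print("short by",seal(im,K,T))
m=(W[...,2]>112)&(W[...,2]<128);m[225:]=0;m[:150]=0;m[:,:230]=0;m[:,345:]=0
c,sz,an=cv2.minAreaRect(W[m][:,:2].astype(np.float32));print("block",np.array(c)@Y,np.array(c)@X,sz,an)
c,st=blob(im,(105,100,40),(130,255,255),(350,300,385,345))[0];p=onz(K,T,c,94);print("knob",c,st,p,p[:2]@Y,p[:2]@X)
w=X*544+Y*80;print(w,plan((*w,140),np.pi+A))
f=np.load("pics/w1.npz");K,T=cam("wrist",dict(tool_pos=f['pos'],tcp_rot=f['rot']));print("w1 short",seal(cv2.imread("pics/w1.png"),K,T,242,276,235,292))
E
```

```text
ring [274 331  25  18 360] 121.64777208661597 628.503869163435 seal rows [310 312 313 314 315 316 317 318 319 320 321 322 323 324 325] 96.99695316059913
short by 24.65081892601684
block -33.485265919196415 628.6651684600744 (35.7315673828125, 85.99855041503906) 83.37879180908203
knob [370.25 328.1 ] [363 322  15  14 165] [551.55  53.84  94.  ] 114.98369963253421 542.1119412777765
[549.53  18.86] (array([-0.01,  0.  ,  0.  ]), array([-114.79,   88.5 ,  120.39]))
ring [245 270  26  15 308] 121.14701614731102 628.761223556034 seal rows [247 248 249 250 251 252 253 254 255 256 257 258 259 263 264 268 269] 107.3162890439157
w1 short 13.830727103395319
```

Only noise-level change in the plunger (seal at 97.0 against 96.4–97.4 before). The pusher-disc gap is about 1 mm and the seal is about 24.5 mm short of the line. I'll move behind the lever with closed fingers.

Emit:
step_arm(increments=[[0,0,0,-35,27,0,0],[0,0,0,-70,54,0,0],[0,0,0,-105,81,20,0],[0,0,0,-115,88.5,55,0],[0,0,0,-115,88.5,90,0]])

```text
t: 7.45
tool_pos: [547.2, 20.7, 168.3]
tcp_rot: [-0.669, 0.743, -0.001, 0.003]
ft_force: [0.8, 0.7, -0.2]
finger_gap: 11.8
```

Emit:
step_arm(increments=[[0,0,0,0,0,10,0],[0,0,0,0,0,20,0],[0,0,0,0,0,30,0],[0,0,0,0,0,30,0],[0,0,0,0,0,30,0]])

```text
t: 7.95
tool_pos: [548.1, 20.5, 138.9]
tcp_rot: [-0.669, 0.743, -0.002, 0.003]
ft_force: [0.4, -0.1, 0.2]
finger_gap: 0.2
```

```bash
python3 - <<'E'
from h import *
s=arm.sense();print(s['tool_pos'],s['tool_pos'][:2]@Y,s['tool_pos'][:2]@X)
p,d=arm.read_camera("wrist");cv2.imwrite("pics/w5.png",p);K,T=cam("wrist",s)
for c,st in blob(p,(105,100,40),(130,255,255),None,3): q=onz(K,T,c,100);print(c,st,q[:2]@Y,q[:2]@X)
print(plan((*(X*544+Y*80),86),np.pi+A))
E
```

```text
[548.15  20.46 138.9 ] 81.43789913983323 542.4486861070384
[437.45 197.44] [407 177  62  43 717] 53.514106558838016 460.03469037696215
[479.66  98.39] [466  85  28  26 369] 3.70294611201705 446.9626191703462
[171.5  380.05] [166 377  14  10  60] 175.67525129491395 610.6541844713777
(array([-0.01,  0.  ,  0.01]), array([ 1.72, -1.03, 53.22]))
```

View pics/w5.png

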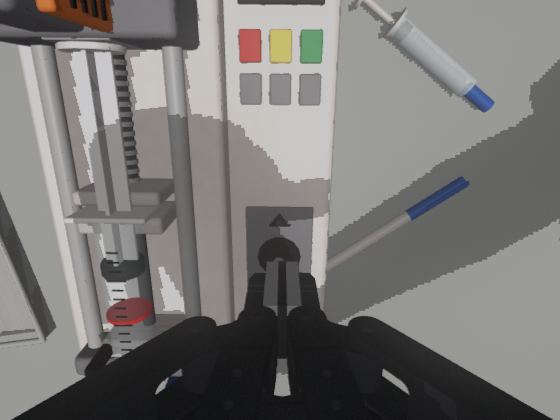

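The view shows the closed fingers behind the lever. The seal at (122,270) and red ring (130,312) stay visible from here. I'll lower, then push.

Emit:
step_arm(increments=[[0,0,0.01,1,-1,12,0],[0,0,0.01,1,-1,26,0],[0,0,0.01,1,-1,40,0],[0,0,0.01,1,-1,52,0],[0,0,0.01,1,-1,53,0]])

```text
t: 8.5
tool_pos: [548.5, 19.2, 84.4]
tcp_rot: [-0.665, 0.747, -0.001, 0.002]
ft_force: [0.5, 0.5, -0.3]
finger_gap: 0.0
```

Emit:
step_arm(increments=[[0,0,0,-3,0,0,0],[0,0,0,-6,0,0,0],[0,0,0,-9,0,0,0],[0,0,0,-12,0,0,0],[0,0,0,-14,0,0,0]])

```text
t: 9.0
tool_pos: [550.4, 33.5, 84.9]
tcp_rot: [-0.665, 0.747, -0.001, 0.002]
ft_force: [-0.6, -1.2, 0.9]
finger_gap: 0.3
```

```bash
python3 - <<'E'
from h import *
s=arm.sense();print(s['tool_pos'],s['ft_force'],s['tool_pos'][:2]@Y)
p,d=arm.read_camera("wrist");cv2.imwrite("pics/w6.png",p);s=arm.sense();print(s['ft_force'])
K,T=cam("wrist",s)
hsv=cv2.cvtColor(p,cv2.COLOR_BGR2HSV)
r=cv2.inRange(hsv,(0,60,40),(10,255,255))|cv2.inRange(hsv,(170,60,40),(180,255,255));r[:,200:]=0;r[:200]=0
n,l,st,c=cv2.connectedComponentsWithStats(r);print(st[1:][st[1:,4]>20])
E
```

```text
[550.4   33.46  84.93] [-0.59 -1.18  0.9 ] 94.60791637183856
[ 0.54 -0.82 -0.05]
[[  41  339   68   46 2187]]
```

Emit:
step_arm(increments=[[0,0,0,-2,0,0,0],[0,0,0,-4,0,0,0],[0,0,0,-5,0,0,0],[0,0,0,-6,0,0,0],[0,0,0,-6,0,0,0]])

```text
t: 9.55
tool_pos: [551.1, 39.3, 85.0]
tcp_rot: [-0.665, 0.747, -0.001, 0.002]
ft_force: [-0.0, -3.2, 2.0]
finger_gap: 0.4
```

```bash
python3 - <<'E'
from h import *
s=arm.sense();print(s['tool_pos'],s['ft_force'],s['tool_pos'][:2]@Y)
p,d=arm.read_camera("wrist");cv2.imwrite("pics/w7.png",p);s=arm.sense();print(s['ft_force'])
a=cv2.imread("pics/w6.png")
cv2.imwrite("pics/c3.png",np.hstack([cv2.resize(q[200:420,0:220],None,fx=1.8,fy=1.8) for q in(a,p)]))
g=cv2.imread("pics/w6.png",0);print(g[230:345:2,75])
E
```

```text
[551.06  39.31  85.01] [-0.03 -3.23  1.98] 100.49135040150117
[-0.77 -3.95  2.75]
[ 99  99  99  99 117 134 135 128 110 105 101  94  94  93  93  97 100 108
 121 129 134 133 136 135 136 136 135 137 137 137 136 131  43  44  43  43
  46  45  45  46  49  46  46  47  67 186 186 186 186 186 187 187 187 187
 186 181  70  70]
```

View pics/c3.png

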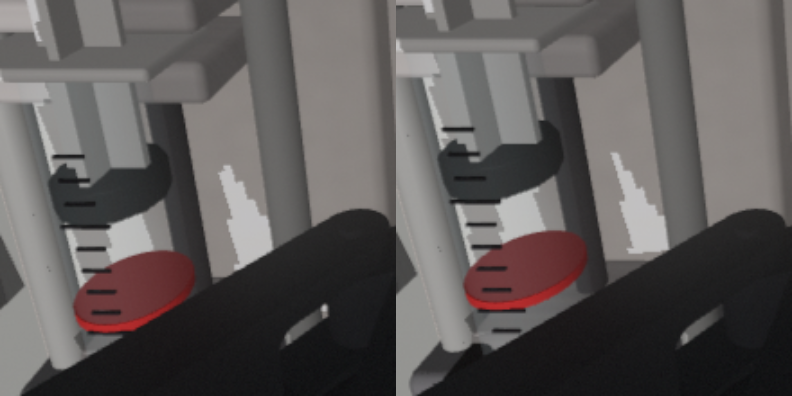

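Both crops show the seal front edge well above the red disc, so there is no drive yet (3.2 N). The view is clear, so I'll script the seal-to-line measure and push further.

Emit:
step_arm(increments=[[0,0,0,-2,0,0,0],[0,0,0,-3,0,0,0],[0,0,0,-4,0,0,0],[0,0,0,-4,0,0,0],[0,0,0,-4,0,0,0]])

```text
t: 10.1
tool_pos: [551.4, 43.1, 84.9]
tcp_rot: [-0.665, 0.747, -0.001, 0.002]
ft_force: [-1.0, -5.9, 1.9]
finger_gap: -0.6
```

```bash
cat > m.py <<'E'
from h import *
def meas(p,K,T,dbg=0):
    hsv=cv2.cvtColor(p,cv2.COLOR_BGR2HSV).astype(int);al=np.arange(60,140,.25);out=[]
    for th in np.radians([25,35,45,55]):
        def prof(r):
            w=X[None]*(628.3-r*np.sin(th))+Y[None]*al[:,None];w=np.c_[w,np.full(len(al),105+r*np.cos(th))]
            c=(w-T[:3,3])@T[:3,:3];uv=(c/c[:,2:])@K.T;u=np.round(uv[:,:2]).astype(int)
            ok=(u>=0).all(1)&(u[:,0]<560)&(u[:,1]<420);q=np.zeros((len(al),3),int);q[ok]=hsv[u[ok,1],u[ok,0]];q[~ok]=(90,0,255);return q
        a=prof(11);k=(a[:,2]<85)&(a[:,1]<90);b=prof(12.3);r=((b[:,0]<10)|(b[:,0]>170))&(b[:,1]>100)
        re=al[r].max() if r.any() else np.nan
        lab=np.flatnonzero(np.diff(np.r_[0,k.astype(int),0]));runs=[(al[i],al[j-1]) for i,j in lab.reshape(-1,2) if j-i>12]
        runs=[x for x in runs if x[0]<re] if r.any() else runs
        out.append((round(np.degrees(th)),[tuple(float(v) for v in x) for x in runs],float(re)))
    return out
if __name__=="__main__":
    s=arm.sense();p,d=arm.read_camera("wrist");s2=arm.sense();import time
    print(s['t'],s['tool_pos'],s['tool_pos'][:2]@Y,(s['ft_force']+s2['ft_force'])/2)
    K,T=cam("wrist",s);cv2.imwrite(f"pics/m{s['t']:.2f}.png",p);[print(x) for x in meas(p,K,T)]
E
python3 m.py; python3 - <<'E'
from m import *
# reference w7 with pose close to (551.06,39.31,85.01)
s=arm.sense();s['tool_pos']=np.array([551.06,39.31,85.01]);K,T=cam("wrist",s);print("w7",meas(cv2.imread("pics/w7.png"),K,T))
E
```

```text
10.1 [551.41  43.06  84.9 ] 104.25412423987379 [-0.88 -5.68  2.2 ]
(25, [(86.5, 96.5)], 122.5)
(35, [(85.5, 96.25)], 122.5)
(45, [(85.75, 96.25)], 122.25)
(55, [(86.5, 96.25)], 122.25)
w7 [(25, [(85.75, 95.75)], 122.0), (35, [(84.5, 95.5)], 122.5), (45, [(85.0, 95.75)], 122.25), (55, [(85.75, 96.0)], 122.5)]
```

The measure is consistent across the four lines: seal 96.4, ring centre about 121.1. I'll push a little further and hold.

Emit:
step_arm(increments=[[0,0,0,-1,0,0,0],[0,0,0,-1.5,0,0,0],[0,0,0,-1.5,0,0,0],[0,0,0,-1.5,0,0,0],[0,0,0,-1.5,0,0,0]])

```text
t: 10.65
tool_pos: [551.5, 44.1, 84.8]
tcp_rot: [-0.665, 0.747, -0.001, 0.002]
ft_force: [0.4, -5.4, 1.9]
finger_gap: 0.3
```

```bash
python3 m.py
```

```text
10.65 [551.48  44.09  84.81] 105.29307815112384 [ 0.64 -5.4   1.64]
(25, [(88.75, 98.25)], 122.5)
(35, [(87.0, 98.5)], 122.5)
(45, [(87.5, 98.5)], 122.5)
(55, [(88.25, 98.5)], 122.75)
```

Driving at about 4 mm/s. Holding.

Emit:
step_arm(increments=[[0,0,0,0,0,0,0],[0,0,0,0,0,0,0],[0,0,0,0,0,0,0],[0,0,0,0,0,0,0],[0,0,0,0,0,0,0]])

```text
t: 11.2
tool_pos: [551.4, 43.7, 84.8]
tcp_rot: [-0.665, 0.747, -0.001, 0.001]
ft_force: [0.6, -5.9, 1.7]
finger_gap: 0.1
```

Emit:
step_arm(increments=[[0,0,0,0,0,0,0],[0,0,0,0,0,0,0],[0,0,0,0,0,0,0],[0,0,0,0,0,0,0],[0,0,0,0,0,0,0]])

```text
t: 11.7
tool_pos: [551.5, 43.4, 84.9]
tcp_rot: [-0.665, 0.747, -0.002, 0.001]
ft_force: [0.3, -4.9, 1.6]
finger_gap: 0.2
```

```bash
python3 m.py
```

```text
11.7 [551.46  43.4   84.89] 104.59945712338683 [ 0.69 -4.8   2.28]
(25, [(92.25, 102.25)], 122.25)
(35, [(90.75, 102.0)], 122.25)
(45, [(91.5, 102.0)], 122.5)
(55, [(92.25, 102.25)], 122.5)
```

Emit:
step_arm(increments=[[0,0,0,-1,0,0,0],[0,0,0,-1,0,0,0],[0,0,0,-1,0,0,0],[0,0,0,-1,0,0,0],[0,0,0,-1,0,0,0]])

```text
t: 12.25
tool_pos: [551.5, 44.0, 84.8]
tcp_rot: [-0.665, 0.747, -0.002, 0.001]
ft_force: [1.2, -5.5, 1.4]
finger_gap: 0.2
```

Emit:
step_arm(increments=[[0,0,0,-0.7,0,0,0],[0,0,0,-0.7,0,0,0],[0,0,0,-0.7,0,0,0],[0,0,0,-0.7,0,0,0],[0,0,0,-0.7,0,0,0]])

```text
t: 12.75
tool_pos: [551.5, 44.2, 84.8]
tcp_rot: [-0.665, 0.747, -0.002, 0.0]
ft_force: [-0.4, -5.9, 2.1]
finger_gap: 0.2
```

Emit:
step_arm(increments=[[0,0,0,-0.7,0,0,0],[0,0,0,-0.7,0,0,0],[0,0,0,-0.7,0,0,0],[0,0,0,-0.7,0,0,0],[0,0,0,-0.7,0,0,0]])

```text
t: 13.25
tool_pos: [551.5, 44.4, 84.8]
tcp_rot: [-0.665, 0.747, -0.002, 0.0]
ft_force: [0.8, -5.6, 2.4]
finger_gap: -0.1
```

```bash
python3 m.py
```

```text
13.25 [551.53  44.42  84.8 ] 105.6219130995242 [ 0.52 -5.7   2.25]
(25, [(98.5, 108.75)], 122.25)
(35, [(96.5, 109.0)], 122.25)
(45, [(97.25, 108.75)], 122.5)
(55, [(98.25, 108.75)], 122.5)
```

Emit:
step_arm(increments=[[0,0,0,-0.5,0,0,0],[0,0,0,-0.5,0,0,0],[0,0,0,-0.5,0,0,0],[0,0,0,-0.5,0,0,0],[0,0,0,-0.5,0,0,0]])

```text
t: 13.8
tool_pos: [551.5, 44.4, 84.8]
tcp_rot: [-0.665, 0.747, -0.002, -0.0]
ft_force: [0.2, -6.2, 2.4]
finger_gap: -0.2
```

Emit:
step_arm(increments=[[0,0,0,-0.5,0,0,0],[0,0,0,-0.5,0,0,0],[0,0,0,-0.5,0,0,0],[0,0,0,-0.5,0,0,0],[0,0,0,-0.5,0,0,0]])

```text
t: 14.3
tool_pos: [551.5, 44.4, 84.8]
tcp_rot: [-0.665, 0.747, -0.002, -0.001]
ft_force: [0.9, -5.1, 1.8]
finger_gap: -0.2
```

```bash
python3 m.py
```

```text
14.3 [551.53  44.44  84.81] 105.6423473447504 [ 0.75 -5.69  1.75]
(25, [(103.0, 113.75)], 122.5)
(35, [(101.25, 113.5)], 122.25)
(45, [(102.0, 113.5)], 122.5)
(55, [(103.0, 113.75)], 122.5)
```

Emit:
step_arm(increments=[[0,0,0,-0.5,0,0,0],[0,0,0,-0.5,0,0,0],[0,0,0,-0.5,0,0,0],[0,0,0,-0.5,0,0,0],[0,0,0,-0.5,0,0,0]])

```text
t: 14.85
tool_pos: [551.5, 44.4, 84.8]
tcp_rot: [-0.665, 0.747, -0.002, -0.001]
ft_force: [0.4, -4.9, 2.1]
finger_gap: -0.2
```

```bash
python3 m.py
```

```text
14.85 [551.52  44.43  84.83] 105.62983554013019 [ 0.79 -5.23  2.19]
(25, [(105.75, 116.5)], 122.25)
(35, [(104.25, 116.25)], 122.25)
(45, [(104.5, 116.25)], 122.5)
(55, [(105.5, 116.0)], 122.5)
```

Emit:
step_arm(increments=[[0,0,0,-0.5,0,0,0],[0,0,0,-0.5,0,0,0],[0,0,0,-0.5,0,0,0],[0,0,0,-0.5,0,0,0],[0,0,0,-0.5,0,0,0]])

```text
t: 15.4
tool_pos: [551.5, 44.5, 84.8]
tcp_rot: [-0.665, 0.747, -0.003, -0.001]
ft_force: [0.9, -6.8, 2.0]
finger_gap: -0.1
```

```bash
python3 m.py
```

```text
15.4 [551.51  44.46  84.82] 105.6566518368356 [ 0.86 -6.33  2.12]
(25, [(108.25, 118.75)], 122.25)
(35, [(106.25, 118.5)], 122.25)
(45, [(106.75, 118.75)], 122.5)
(55, [(107.75, 118.5)], 122.5)
```

Emit:
step_arm(increments=[[0,0,0,-0.5,0,0,0],[0,0,0,-0.5,0,0,0],[0,0,0,-0.5,0,0,0],[0,0,0,14,0,0,0],[0,0,0,25,0,0,0]])

```text
t: 15.95
tool_pos: [548.5, 19.5, 84.7]
tcp_rot: [-0.665, 0.747, -0.002, -0.001]
ft_force: [-0.7, -0.2, -0.0]
finger_gap: 0.2
```

```bash
python3 m.py;python3 m.py
```

```text
15.95 [548.52  19.48  84.67] 80.50029077315432 [-0.1  -0.66 -0.13]
(25, [(108.75, 127.25)], nan)
(35, [(106.25, 128.25)], nan)
(45, [(106.75, 129.75)], nan)
(55, [(108.25, 131.25)], nan)
16.0 [547.99  18.1   84.63] 79.06824418168691 [ 0.1  -0.6  -0.16]
(25, [(107.5, 125.5)], nan)
(35, [(106.0, 126.5)], nan)
(45, [(106.75, 128.0)], nan)
(55, [(107.0, 129.5)], nan)
```

The ring is hidden at this pose. I'll rise to where both were visible.

Emit:
step_arm(increments=[[0,0,0,2,0,-15,0],[0,0,0,2,0,-40,0],[0,0,0,0,0,-70,0],[0,0,0,0,0,-90,0],[0,0,0,0,0,-90,0]])

```text
t: 16.55
tool_pos: [550.3, 19.8, 178.0]
tcp_rot: [-0.665, 0.747, -0.004, 0.002]
ft_force: [0.2, -0.3, 0.6]
finger_gap: -0.1
```

Emit:
step_arm(increments=[[0,0,0,0,-20,-20,0],[0,0,0,0,-50,-40,0],[0,0,0,0,-70,-60,0],[0,0,0,0,-70,-60,0],[0,0,0,0,-70,-60,0]])

```text
t: 17.05
tool_pos: [618.5, 12.0, 236.9]
tcp_rot: [-0.664, 0.747, -0.003, 0.002]
ft_force: [0.6, -0.8, -0.1]
finger_gap: 0.2
```

```bash
python3 - <<'E'
from m import *
arm.read_camera("side");arm.read_camera("scene")
s=arm.sense();p,d=arm.read_camera("wrist");K,T=cam("wrist",s);print(s['t'],s['tool_pos'],s['joint_velocities'])
cv2.imwrite("pics/w9.png",p);[print(x) for x in meas(p,K,T)]
W=cloud(K,T,d);m=(W[...,2]>112)&(W[...,2]<128)&(W[...,:2]@X>580)&(W[...,:2]@Y<20);print("block along",np.percentile(W[m][:,:2]@Y,[1,99]))
for c,st in blob(p,(105,100,40),(130,255,255),None,4):q=onz(K,T,c,100);print("blue",c,st[4],q[:2]@Y,q[:2]@X)
cv2.imwrite("pics/c4.png",cv2.resize(p,(800,600),interpolation=2))
E
```

```text
17.15 [617.69  11.9  236.68] [ 0.   -0.01  0.    0.01 -0.    0.  ]
(25, [(109.75, 120.0)], 122.0)
(35, [(110.25, 119.5)], 121.75)
(45, [(110.75, 120.0)], 121.5)
(55, [(108.75, 119.75)], 122.25)
block along [-24.66  10.03]
blue [465.86 171.36] 417 60.405633785342026 466.2407461103177
blue [362.93 231.  ] 270 110.91837645968795 544.2642862467387
blue [497.71  96.72] 200 4.107805728214683 451.37970846018663
```

View pics/c4.png

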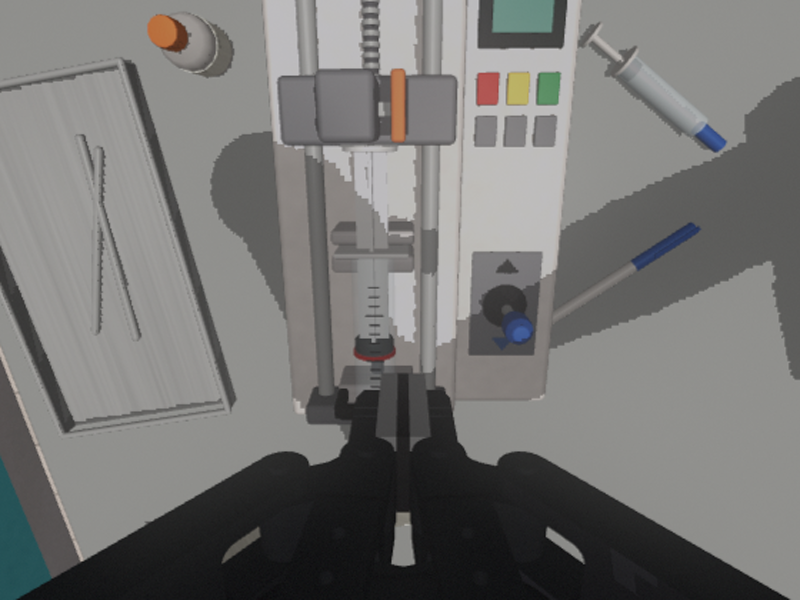

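The last view shows the black seal just behind the red ring at (375,350), the disc against the pusher, the tab out and the lever upright. The seal is about 1 mm short of the line, within the 4 mm tolerance, so I'm handing in.

```bash
python3 -c "
from workcell import arm
print(arm.finish_job())"
```

```text
the job is handed in; nothing more can be done
None
```

The pump is set up and the job is handed in at about 17 s of the 64 s allowed; no verdict was reported.

**What I did:** I pinched the grip to squeeze the tab, slid the pusher about 44 mm up to the plunger's disc, and let go. I then held the jog lever forward with closed fingers for about 5 s. The motor drove the plunger about 24 mm at roughly 4.5 mm/s before I backed off.

**Last checks:**
- **Seal:** its front edge is about 1 mm short of the red line's centre (119.9 against 120.7 along the pump). The measurements scatter by about 0.5 to 1 mm, and the tolerance is 4 mm.
- **Lever:** upright, with the knob at 110.9 mm along the pump, against 111.2 mm for its pivot.
- **Tab and pusher:** in the last picture the tab is out and the disc lies against the pusher's face. The arm was clear of everything.
- **Other items:** those in the last picture looked undisturbed. I didn't measure them or check the items out of view.

**Disagreements and gaps:**
- The gripper read 28 mm on the squeezed grip instead of the stated 31 mm. I judged the tab squeezed from the picture and because the pusher slid freely.
- I could not see the gap of about 1 mm at release from above. I worked it out from the first measurement and the distance moved.
- An attempt to measure the pusher block in the last view failed because the grip got mixed into it. The final contact with the disc rests on the picture only.

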